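# Show a spool to the inspection camera by way of the sprung mirror

### The arm

A 6-joint arm with a two-finger parallel gripper is mounted at the origin on a cart in front of the work surface, level with it; the furniture and walls round the work are solid. World frame = base frame: x ahead of the robot, y to its left, z up, the work surface at z = 0. Lengths are in m, angles in degrees, forces in N, time in s.
With the tool pointing down it reaches from about 0.35 to 0.875 m from the base axis. Payload 4.2 kg.
Tool frame: the origin (TCP) lies midway between the tips of the shut fingers; the grasp point (between the pads) lies 19 mm behind it; z points along the fingers, y is the direction in which the jaws open and shut (so a half turn about z gives the same grasp; the last joint's range is limited). The gripper opens to 87 mm and grips with 3 to 60 N. Pads are 19 mm wide; open, the fingers measure 117 mm over their backs; the gripper's body (75 mm by 190 mm) begins 51 mm behind the grasp point.
Start: joints at [84.259, 22.042, 0.453, 0, -68.411, -14.817], TCP at [0.219, 0.585, 0.223] pointing down, gripper open.
Joint ranges: [-179.83, 179.83], [-69.29, 118.12], [-61.27, 80.66], [-181.25, 117.63], [-171.15, -9.14], [-177.46, 177.46]. Speed limits (degrees/s): [159.86, 159.86, 180, 180, 180, 180].

### API

Orientations are given as a 3x3 rotation matrix whose columns are the frame's x, y, z axes.
In Python, from station import r gives the robot as it stands.
- The arm moves only by the tool carry_out, never from a script. Its argument "steps" is a list of rows, each a list of 2 entries, a list of its own where there are three numbers: the shift along the tool's x, y, z in cm, then the turn about the tool's z in degrees. In form: [[[x, y, z], twist], ...]. A call has 1 to 20 rows; each row is the pose to reach, as a shift and turn from the pose measured when the call began, along the tool's axes at that moment; what a row does not reach only later rows make up. A row lasts 1/10 s, in which the tool goes at most 50 mm and 8.59 degrees, less where a joint would pass 70% of its speed; a pose out of reach is approached as far as the arm can. A call with a gripper value outside its range is refused whole. "gripper" is the gripper's target within -1 to 1 (fully open at 1, half-way at 0, shut at -1), set as the call begins (left out, the last holds). The fingers move at their own pace and stop on an object; the grip force is fixed at half the most. Time passes only in rows, so rows that repeat a pose let the fingers close. It gives the time, the measured TCP pose, the force and the opening at its end, in the units of the state.
- r.sense(): the state, without advancing time (a new reading comes with each control period).
- r.capture(name): name is "scene" or "top" or "wrist"; returns the picture (400x640x3 uint8, red, green, blue); there is no depth.
- r.calibration(name): a dict with "camera_matrix" (3x3 intrinsics, pixels), "D" ([k1, k2, p1, p2, k3] as OpenCV has them; the pictures are not rectified), "world_from_camera" (4x4, takes a point from camera to world coordinates). Camera axes: x right, y up, looking along -z (the intrinsics and any distortion apply to the point x, -y, -z); pixel columns grow to the right and rows downward; lengths in m; the calibration is good to about 2 mm. A picture is of the moment at which its call begins: read the wrist's pose just before it. calibration takes no time and is no camera call; for the wrist camera it gives the pose at the moment of the call.
- r.finish_job(): hands the job in, once; it reports no verdict.
Trained networks look in the newest picture that a camera, given by its name, has taken for a name from the list of things; names that differ only in an ending like _2 or _b are one class to them, and where a whole thing is asked for, a point or a joint stands for the part that bears it (a point fixed in the world has none). Each returns a list of dicts, best first, with "confidence" (0 to 1); they miss things now and then, are a little off and sometimes report something else, mostly with a low value. They report only what shows in the picture. A call takes as long as a camera call. They do not tell look-alikes from the thing itself.
- r.cut_out(camera, target): "pixels" (400x640 bool, what is visible of it).
- r.place_of(camera, target): "centre" ([x, y, z] in m, in world coordinates, good to about 4 mm: a listed point, or the origin of a listed thing).
The state is a dict: "time_s": time; "joints": joint angles; "joint_velocities": joint speeds; "effort": joint torques, N m; "tcp_pos": TCP position; "ee_rot": TCP orientation; "wrist_force": force on the tool from outside, world axes, zero at the start; "moment": the same for the moment, N m; "gripper_width": opening from 0.0 (shut) to 1.0 (fully open).
Only numpy, scipy, OpenCV 4.12 (cv2) and the standard library are available. Lean on these libraries where they do the work, as an engineer would, in place of code of your own. Each camera call takes 0.05 s, during which the arm holds its last target. There are 200 camera calls.

### The job

Put the wire spool on the upright pin of the spindle stand, seated fully down, and let go of it. Then take the post on the mirror's crank and turn the mirror against its spring until the small bench camera sees the spool in the middle of the mirror, and finish holding the mirror steady at that angle: do not let go of the post, as the mirror springs back. Leave the small bottle, the cream pot and the charcoal block where they are.

Things in the scene. Friction and masses are not known exactly. Their poses are not given: they have to be found in the camera images.
- spool: loose wire spool standing on one flange, hole upright: two black flanges 44 mm in diameter and 4 mm thick, copper winding 34 mm in diameter between them, 30 mm high in all, through bore 12 mm in diameter, about 90 g. Origin: centre of the underside, z up along the bore. Alike both ways up.
- spindle: fixed dark steel spindle stand: round foot 68 mm in diameter, column, round seat 28 mm in diameter whose top is 47 mm above the bench, and an upright pin 8 mm in diameter, 41 mm long above the seat (top at 88 mm, its last 7 mm tapered). Origin: centre of the foot's underside. A lamp head hangs 0.4 m over the bench beyond x = 0.6; a visor and gooseneck stand at the left.
- spindle_seat (a point): centre of the top of the spindle's seat (where the pin rises), 47 mm above the bench; the spool's underside rests here. z up along the pin.
- station: fixed inspection station: aluminium foot plate 180 x 70 x 8 mm, a small grey camera on a post at one end, the mirror's upright hinge near the other. Origin: on the bench, on the hinge axis. The camera is on the station's -x axis (lens face 57, body centre 100 mm from the hinge axis, 79 mm high) and looks along +x, level, 62 mm above the bench (mid-height of the seated spool), at the hinge axis
- mirror_turn (a joint): turn of the mirror (glass 50 x 58 mm, black frame) about its upright hinge, rad, 0 to 1.35. At 0 it squarely faces the camera (normal along the station's -x); positive is clockwise from above, toward the spindle on the station's +y side. Spring 0.15 N m/rad x (angle + 0.2), some 1 to 4 N at the post, returns it to 0 when let go
- mirror_post (a point): upright round steel post, 12 mm in diameter, on the end of the aluminium crank arm on top of the mirror; take it from above. Origin: on its axis, 122 mm above the bench, 60 mm from the hinge axis; free part from 106 to 142 mm above the bench. In the mirror's frame it is at (-59, 10, 122) mm: with the mirror at 0 over the camera's lens, 170 degrees counter-clockwise from the station's +x
- mirror: the turning part: framed mirror (66 mm wide, 58 mm high, 33 to 92 mm above the bench) with crank arm and post on top. Origin: on the hinge axis at bench height; -x is the way the glass faces, z up; equal to the station's frame when the mirror is at 0
- sightline (a point): the camera's line of sight after the mirror: origin on the hinge axis, 62 mm above the bench, x axis along the reflected ray away from the mirror, z up. It points back at the camera at mirror angle 0 and turns by twice that angle. The spool is in mid-view when the ray meets its axis: the mirror's normal then halves the angle between camera and spool seen from the hinge axis
- flux_bottle: bystander: small white bottle with a green cap, 36 mm in diameter, 66 mm high, loose; origin under its centre
- cream_pot: bystander: cream-coloured pot 33 mm in diameter, 34 mm high, loose; origin under its centre
- charcoal_block: bystander: black block 40 x 52 x 24 mm, loose; origin under its centre
Not all that is in view belongs to the job. What is shaped like the spool but turquoise is not meant.

How it is judged (in metres and radians):
On the way, in this order (a step that is already met when the one before it is completed fails the run):
1. the spool is seated fully down on the spindle's seat and let go (horizontal distance between spool and spindle_seat below 0.004 m and z of spool in the frame of spindle_seat between -0.003 and 0.004 m and angle between spool's own z axis and vertical below 0.1 rad and contact force between the fingers and spool below 0.05 N), for 0.3 s.
2. the mirror is held at the post so that the reflected line of sight meets the spool (y of spool in the frame of sightline between -0.013 and 0.013 m and x of spool in the frame of sightline above 0.05 m and contact force between the fingers and mirror above 0.3 N and velocity of joint mirror_turn between -0.1 and 0.1 rad/s), for 0.3 s.
At the end, for the whole second after the job is handed in: Spool on the spindle seat (within 4 mm, upright within 0.1 rad), at rest, not touched by the fingers; fingers on the mirror part (its post) with over 0.3 N; mirror still (under 0.1 rad/s); reflected line of sight within 13 mm of the spool axis (about 2 degrees of mirror) (all of step 1 and all of step 2 and linear speed of spool below 0.02 m/s); the arm keeps its last pose, push and grip.
It fails at once if the small bottle is disturbed (moved more than 20 mm) (distance of flux_bottle from where it was at the start of the episode above 0.02 m).
It fails at once if the cream pot is disturbed (moved more than 20 mm) (distance of cream_pot from where it was at the start of the episode above 0.02 m).
It fails at once if the charcoal block is disturbed (moved more than 20 mm) (distance of charcoal_block from where it was at the start of the episode above 0.02 m).
It also fails if it takes over 58 s, if anything falls off the work surface, if the arm or the gripper's body presses on something with over 40 N, if the wrist force passes 120 N, or if a joint passes its speed limit or range.

## Working session

There is one attempt and no reset: what is moved stays moved. The work goes in short steps, Python scripts to look and compute and a tool call to move; the robot and the scene stay as the last step left them, time stands still between calls to the robot, and variables do not carry over. Pictures are saved under pics/ and viewed, about 8 in all and at most 12, crops included, and the job is handed in when it is done.

Besides the shell and the picture viewer there is one more tool, called after ">>>" as a command line: name --argument value ..., lists and objects as JSON in quotes. carry_out: Moves the arm, as the interface text tells. Its arguments: {"type":"object","properties":{"steps":{"type":"array","items":{"type":"array"}},"gripper":{"type":"number"}},"required":["steps"]}

```bash
mkdir -p pics
cat > h.py <<'E'
import numpy as np, cv2
from station import r
np.set_printoptions(precision=4,suppress=True)
def snap(n,f):
    im=r.capture(n); cv2.imwrite('pics/'+f,im[:,:,::-1].copy()); return im
def proj(n,P):
    c=r.calibration(n); W=np.linalg.inv(np.array(c['world_from_camera']))
    p=(W[:3,:3]@np.atleast_2d(P).T).T+W[:3,3]
    p=p*[1,-1,-1]
    return cv2.projectPoints(p.reshape(-1,1,3),np.zeros(3),np.zeros(3),np.array(c['camera_matrix']),np.array(c['D'],float))[0][:,0]
def ray(n,uv,z):
    c=r.calibration(n); W=np.array(c['world_from_camera'])
    q=cv2.undistortPoints(np.array(uv,float).reshape(-1,1,2),np.array(c['camera_matrix']),np.array(c['D'],float))[:,0]
    d=np.c_[q[:,0],-q[:,1],-np.ones(len(q))]@W[:3,:3].T
    o=W[:3,3]; return o+d*((z-o[2])/d[:,2:3])
E
python3 - <<'E'
from h import *
s=r.sense();print(s['time_s'],s['tcp_pos'],s['ee_rot'],s['gripper_width'])
for n in ['top','scene','wrist']:
    snap(n,n+'0.png')
    print(n, np.array(r.calibration(n)['world_from_camera'])[:3,3])
    for t in ['spool','spindle_seat','station','mirror','mirror_post','flux_bottle','cream_pot','charcoal_block']:
        try: print(t,[(np.array(d['centre']).round(4).tolist(),round(d['confidence'],2)) for d in r.place_of(n,t)][:3])
        except Exception as e: print(t,e)
a=cv2.imread('pics/top0.png');b=cv2.imread('pics/scene0.png')
cv2.imwrite('pics/both.png',cv2.resize(np.vstack([a,b]),None,fx=.75,fy=.75))
E
```

```text
0.0 [0.2192 0.5847 0.2215] [[ 0.9362 -0.3514 -0.0007]
 [-0.3514 -0.9362 -0.002 ]
 [ 0.0001  0.0021 -1.    ]] 0.9977266323085067
top [ 0.4813 -0.2133  0.9435]
spool [([0.5546, -0.0709, -0.0006], 0.83), ([0.4997, 0.0428, 0.0012], 0.79)]
spindle_seat [([0.5637, -0.24, 0.0473], 0.78)]
station [([0.5773, -0.3992, -0.0019], 0.75)]
mirror [([0.5839, -0.4025, 0.0008], 0.84), ([0.63, 0.0686, -0.0003], 0.42)]
mirror_post [([0.5207, -0.4218, 0.1221], 0.88)]
flux_bottle [([0.6653, -0.2847, -0.0037], 0.69)]
cream_pot [([0.6394, -0.0452, 0.0007], 0.48)]
charcoal_block [([0.6289, 0.0692, 0.0009], 0.87)]
scene [0.2153 0.3292 0.7502]
spool [([0.4964, 0.05, 0.0016], 0.86), ([0.5532, -0.07, -0.0031], 0.58)]
spindle_seat [([0.5683, -0.2414, 0.0479], 0.79)]
station [([0.5712, -0.4051, 0.0008], 0.76)]
mirror [([0.5766, -0.404, -0.0003], 0.76)]
mirror_post [([0.5229, -0.425, 0.1186], 0.82)]
flux_bottle [([0.665, -0.2883, -0.0021], 0.65), ([0.6379, -0.0415, -0.0042], 0.49)]
cream_pot [([0.5745, -0.4036, -0.0024], 0.71), ([0.6398, -0.043, -0.0058], 0.63)]
charcoal_block [([0.6288, 0.0679, 0.0038], 0.77)]
wrist [0.2854 0.5592 0.3844]
spool []
spindle_seat []
station []
mirror []
mirror_post []
flux_bottle []
cream_pot []
charcoal_block []
```

View pics/top0.png

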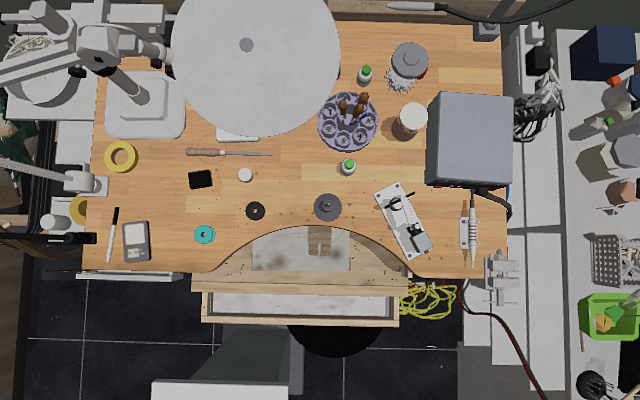

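View pics/scene0.png

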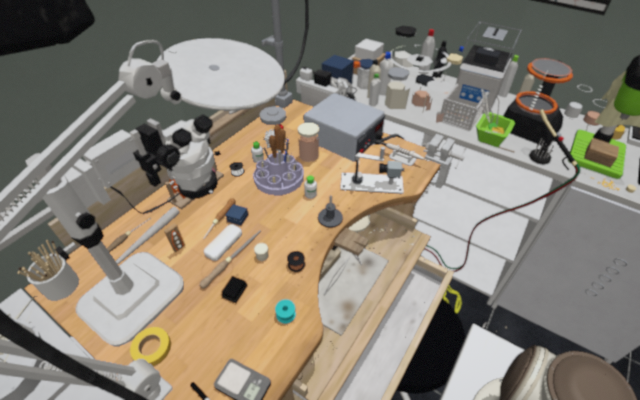

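Top: black spool at (256,211), turquoise look-alike at (204,234), spindle at (327,206), mirror hinge near (395,200), bench camera near (420,243). Next I check the surroundings of the start pose.

View pics/wrist0.png

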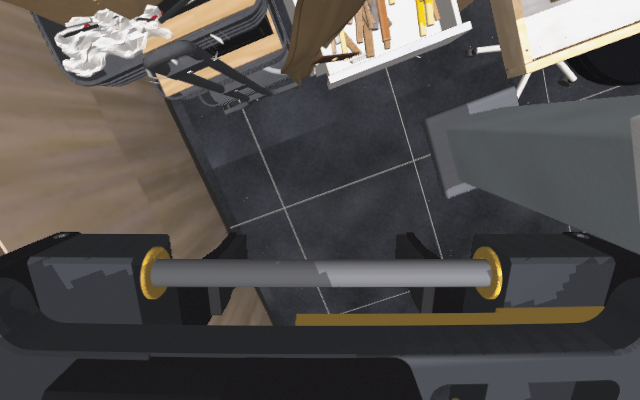

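Run:
```python
from h import *
for n in ['top','scene']:
    print(n,proj(n,[[.219,.585,.22],[.3,.3,.22],[.3,.3,.4],[.45,0,.22],[.219,.585,0.4],[0,0,0.3]]))
print(ray('top',[[90,237],[40,237],[85,185],[60,170],[80,210]],0.0))
print(ray('top',[[90,237],[40,237],[85,185],[60,170],[80,210]],0.3))
```

```text
top [[-120.7423  373.176 ]
 [  29.3692  335.7349]
 [ -62.0683  365.0498]
 [ 196.8952  257.5035]
 [-247.4155  409.9693]
 [ 168.8691  550.5799]]
scene [[145.1693 835.5718]
 [275.1138 473.2481]
 [254.9288 438.295 ]
 [313.7081 247.896 ]
 [180.312  582.5158]
 [624.0903 372.3049]]
[[0.4822 0.3267 0.    ]
 [0.4787 0.4503 0.    ]
 [0.6082 0.3497 0.    ]
 [0.644  0.4158 0.    ]
 [0.5467 0.3568 0.    ]]
[[0.4819 0.155  0.3   ]
 [0.4795 0.2393 0.3   ]
 [0.5679 0.1707 0.3   ]
 [0.5922 0.2157 0.3   ]
 [0.5259 0.1755 0.3   ]]
```

Run:
```python
from h import *
for z in np.arange(0,.75,.1):
    P=ray('top',[[93,238],[40,238],[3,238]],z); print(z,P[:,:2].ravel(),proj('scene',P).round().ravel())
a=cv2.imread('pics/top0.png')[100:300,0:250];b=cv2.imread('pics/scene0.png')[200:400,0:250]
cv2.imwrite('pics/left.png',np.vstack([cv2.resize(a,(375*2,300)),cv2.resize(b,(750,300))]))
```

```text
0.0 [0.48   0.3192 0.4763 0.4501 0.4736 0.543 ] [200. 436. 143. 511.  96. 573.]
0.1 [0.4801 0.2627 0.4768 0.3798 0.4744 0.4628] [210. 390. 156. 458. 111. 515.]
0.2 [0.4803 0.2063 0.4774 0.3095 0.4753 0.3827] [222. 337. 171. 396. 130. 446.]
0.30000000000000004 [0.4804 0.1498 0.4779 0.2392 0.4761 0.3025] [236. 274. 190. 324. 152. 365.]
0.4 [0.4805 0.0934 0.4784 0.1689 0.4769 0.2224] [252. 201. 212. 240. 179. 271.]
0.5 [0.4807 0.037  0.479  0.0985 0.4777 0.1422] [272. 116. 239. 142. 211. 163.]
0.6000000000000001 [ 0.4808 -0.0195  0.4795  0.0282  0.4785  0.062 ] [296.  15. 270.  30. 249.  41.]
0.7000000000000001 [ 0.481  -0.0759  0.48   -0.0421  0.4793 -0.0181] [ 324. -100.  306.  -97.  291.  -93.]
```

View pics/left.png

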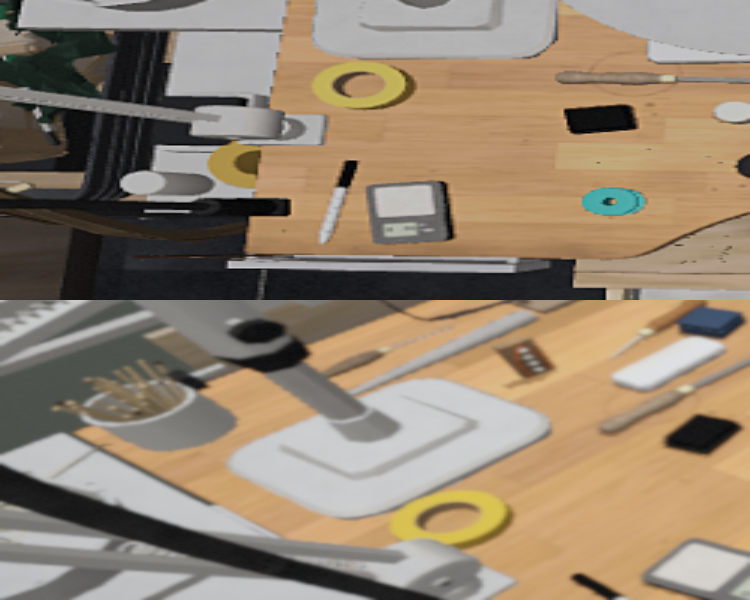

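The dark gooseneck stands at about (.475, .3–.4), so I'll pull in towards the base and swing past it. I'll have the script work out the rows.

```bash
cat >> h.py <<'E'
def rows(pts,heads,step=.045):
    """world waypoints -> tool-frame cm rows; heads: heading of tool x in deg at each waypoint"""
    s=r.sense();p0=np.array(s['tcp_pos']);R=np.array(s['ee_rot']);h0=np.degrees(np.arctan2(R[1,0],R[0,0]))
    P=[p0];H=[h0];out=[]
    for p,h in zip(pts,heads):
        p=np.array(p,float);n=int(max(np.ceil(np.linalg.norm(p-P[-1])/step),np.ceil(abs(h-H[-1])/8.5),1))
        for k in range(1,n+1):
            q=P[-1]+(p-P[-1])*k/n;a=H[-1]+(h-H[-1])*k/n
            out.append([[round(float(v),2) for v in R.T@(q-p0)*100],round(float(h0-a),1)])
        P.append(p);H.append(h)
    print(len(out),str(out).replace(' ',''))
E
python3 - <<'E'
from h import *
rows([(.17,.42,.22),(.24,.30,.22),(.31,.20,.22),(.37,.10,.22),(.43,0,.22),(.50,-.06,.22)],[-50,-75,-95,-115,-140,-170])
E
```

```text
21 [[[0.29,4.3,0.06],7.4],[[0.59,8.6,0.13],14.7],[[0.88,12.9,0.19],22.1],[[1.17,17.2,0.26],29.4],[[3.87,19.4,0.26],35.7],[[6.56,21.59,0.25],41.9],[[9.25,23.79,0.25],48.2],[[11.94,25.98,0.25],54.4],[[15.3,28.28,0.25],61.1],[[18.65,30.59,0.25],67.8],[[22.01,32.89,0.25],74.4],[[25.05,35.31,0.25],81.1],[[28.09,37.72,0.25],87.8],[[31.14,40.14,0.25],94.4],[[34.18,42.56,0.25],102.8],[[37.22,44.98,0.25],111.1],[[40.27,47.4,0.25],119.4],[[42.43,48.19,0.25],126.9],[[44.6,48.98,0.25],134.4],[[46.76,49.77,0.25],141.9],[[48.93,50.56,0.25],149.4]]
```

>>> carry_out --steps '[[[0.3,4.3,0],7.4],[[0.6,8.6,0],14.7],[[0.9,12.9,0],22.1],[[1.2,17.2,0],29.4],[[3.9,19.4,0],35.7],[[6.6,21.6,0],41.9],[[9.3,23.8,0],48.2],[[12,26,0],54.4],[[15.3,28.3,0],61.1],[[18.7,30.6,0],67.8],[[22,32.9,0],74.4],[[25,35.3,0],81.1],[[28.1,37.7,0],87.8],[[31.1,40.1,0],94.4],[[34.2,42.6,0],102.8]]' --gripper 1

```text
time_s: 2.85
tcp_pos: [0.3907, 0.0648, 0.223]
ee_rot: [[-0.554, -0.832, 0.001], [-0.832, 0.554, 0.001], [-0.001, -0.001, -1.0]]
wrist_force: [0.9, 0.2, 0.2]
gripper_width: 1.0
```

Run:
```python
from h import *
s=r.sense();print(s['time_s'],s['joints'],s['wrist_force'])
rows([(.43,0,.22),(.50,-.07,.20)],[-145,-180])
```

```text
2.85 [ 33.2138  -1.1778 -28.8529   0.0021 -62.2383 -66.8707] [0.8728 0.175  0.1837]
8 [[[1.07,-2.29,0.1],7.1],[[2.15,-4.57,0.2],14.2],[[3.22,-6.86,0.3],21.3],[[3.61,-8.8,0.7],28.3],[[4.0,-10.74,1.1],35.3],[[4.39,-12.68,1.5],42.3],[[4.78,-14.62,1.9],49.3],[[5.17,-16.56,2.3],56.3]]
```

>>> carry_out --steps '[[[1.1,-2.3,0],7.1],[[2.1,-4.6,0.2],14.2],[[3.2,-6.9,0.3],21.3],[[3.6,-8.8,0.7],28.3],[[4,-10.7,1.1],35.3],[[4.4,-12.7,1.5],42.3],[[4.8,-14.6,1.9],49.3],[[5.2,-16.6,2.3],56.3],[[5.2,-16.6,2.3],56.3],[[5.2,-16.6,2.3],56.3]]'

```text
time_s: 3.85
tcp_pos: [0.4999, -0.0706, 0.1998]
ee_rot: [[-1.0, -0.002, 0.001], [-0.002, 1.0, 0.001], [-0.001, 0.001, -1.0]]
wrist_force: [-0.5, 0.4, -0.8]
gripper_width: 1.004
```

Run:
```python
from h import *
snap('wrist','w1.png')
for n in ['wrist','top','scene']:
  if n!='wrist': r.capture(n)
  for t in ['spool','spindle_seat','mirror_post','mirror']:
    print(n,t,[(np.array(d['centre']).round(4).tolist(),round(d['confidence'],2)) for d in r.place_of(n,t)][:3])
```

```text
wrist spool [([0.5524, -0.0736, 0.0016], 0.97)]
wrist spindle_seat [([0.5679, -0.2392, 0.0458], 0.71)]
wrist mirror_post []
wrist mirror []
top spool []
top spindle_seat [([0.5672, -0.2399, 0.0486], 0.69)]
top mirror_post [([0.5177, -0.4209, 0.1221], 0.58)]
top mirror [([0.5837, -0.4013, 0.0016], 0.84)]
scene spool [([0.4949, 0.0516, 0.0026], 0.64), ([0.5552, -0.069, -0.0048], 0.63)]
scene spindle_seat [([0.5685, -0.2418, 0.0451], 0.87)]
scene mirror_post [([0.5254, -0.4258, 0.1194], 0.73)]
scene mirror [([0.5756, -0.4017, -0.0044], 0.8)]
```

View pics/w1.png

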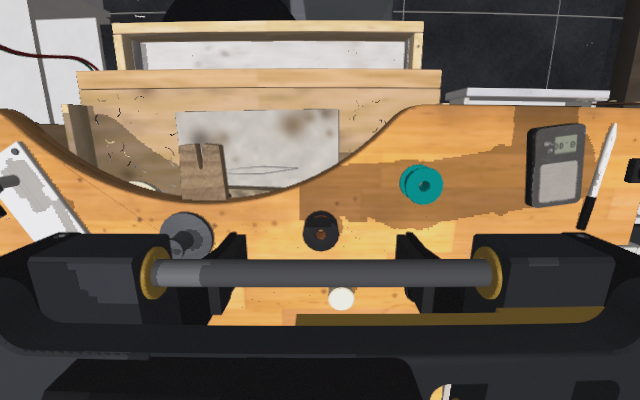

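Wrist picture: black spool at (321,231), spindle at (187,235), turquoise spool at (422,184), and the cream pot at (341,298). I'll refine spool and spindle by fitting silhouettes.

```bash
cat >> h.py <<'E'
from scipy.optimize import minimize
def circ(c,rad,z,n=40):
    t=np.linspace(0,2*np.pi,n);return np.c_[c[0]+rad*np.cos(t),c[1]+rad*np.sin(t),np.full(n,z)]
SPOOL=[[(.022,0),(.022,.03)]]
# column radius guessed; foot height guessed
SPIN=[[(.034,0),(.034,.008)],[(.014,.04),(.014,.047)],[(.009,.0),(.009,.047)],[(.004,.047),(.004,.081),(.0015,.088)]]
def fit(n,target,parts,guess,pick=None):
    best=[d for d in r.cut_out(n,target)]
    if not best: return None
    if pick is not None: 
        u=proj(n,pick)[0]
        best.sort(key=lambda d:np.hypot(*(np.argwhere(d['pixels']).mean(0)[::-1]-u)))
    m=best[0]['pixels'].astype(np.uint8)
    S=4
    M=cv2.resize(m,None,fx=S,fy=S,interpolation=cv2.INTER_NEAREST).astype(bool)
    def ren(c):
        o=np.zeros(M.shape,np.uint8)
        for p in parts:
            q=np.vstack([circ(c,a,z) for a,z in p])
            h=cv2.convexHull(((proj(n,q)+.5)*S).astype(np.float32)).astype(np.int32);cv2.fillConvexPoly(o,h,1)
        return o.astype(bool)
    f=lambda c:1-(ren(c)&M).sum()/(ren(c)|M).sum()
    res=minimize(f,guess,method='Nelder-Mead',options=dict(initial_simplex=[guess,[guess[0]+.004,guess[1]],[guess[0],guess[1]+.004]],xatol=1e-4))
    print(n,target,res.x,'IoU',round(1-res.fun,3));return res.x
E
python3 - <<'E'
from h import *
for n in ['wrist','top','scene']:
    r.capture(n)
    fit(n,'spool',SPOOL,[.553,-.072],[.553,-.072,.015])
    fit(n,'spindle',SPIN,[.567,-.240],[.567,-.24,.03])
E
```

```text
wrist spool [ 0.5533 -0.0723] IoU 0.965
wrist spindle [ 0.5682 -0.2432] IoU 0.731
top spool [ 0.561 -0.082] IoU 0.22
top spindle [ 0.5692 -0.2422] IoU 0.905
scene spool [ 0.5531 -0.0717] IoU 0.892
scene spindle [ 0.5679 -0.2432] IoU 0.854
```

>>> carry_out --steps '[[[-2.7,-0.1,2],0],[[-5.3,-0.1,5],0],[[-5.3,-0.1,9],0],[[-5.3,-0.1,13],0],[[-5.3,-0.1,16],0],[[-5.3,-0.1,18],0],[[-5.3,-0.1,19.2],0],[[-5.3,-0.1,19.3],0],[[-5.3,-0.1,19.3],0]]'

```text
time_s: 5.95
tcp_pos: [0.5541, -0.0713, 0.0077]
ee_rot: [[-1.0, -0.001, 0.002], [-0.001, 1.0, 0.001], [-0.002, 0.001, -1.0]]
wrist_force: [-0.7, 0.0, 0.1]
gripper_width: 1.0
```

>>> carry_out --steps '[[[0,0,0],0],[[0,0,0],0],[[0,0,0],0],[[0,0,0],0],[[0,0,0],0],[[0,0,0],0],[[0,0,0],0],[[0,0,0],0]]' --gripper -1

```text
time_s: 6.75
tcp_pos: [0.5541, -0.0712, 0.0078]
ee_rot: [[-1.0, -0.001, 0.002], [-0.001, 1.0, 0.001], [-0.002, 0.001, -1.0]]
wrist_force: [-0.8, -0.1, 1.0]
gripper_width: 0.48
```

Run:
```python
from h import *
s=r.sense();print(s['time_s'],s['tcp_pos'],s['gripper_width'],s['wrist_force'])
snap('wrist','w2.png')
fit('wrist','spool',SPOOL,[.5533,-.072],[.553,-.072,.015])
```

```text
6.75 [ 0.5541 -0.0712  0.0078] 0.480282293980964 [-0.7694 -0.0712  0.9596]
wrist spool [ 0.5543 -0.0728] IoU 0.585
```

>>> carry_out --steps '[[[0,0,-1],0],[[0,0,-4],0],[[0,0,-8],0],[[0,0,-12],0],[[1,-1.5,-16],0],[[2.5,-4.5,-18],0],[[4,-8,-18],0],[[5,-11,-18],0],[[5.4,-13,-18],0],[[5.4,-14,-18],0],[[5.4,-14,-18],0],[[5.4,-14,-18],0]]'

```text
time_s: 8.05
tcp_pos: [0.5, -0.211, 0.1876]
ee_rot: [[-1.0, -0.001, 0.002], [-0.001, 1.0, 0.001], [-0.002, 0.001, -1.0]]
wrist_force: [-0.3, -0.6, -0.4]
gripper_width: 0.48
```

Run:
```python
from h import *
s=r.sense();print(s['time_s'],s['tcp_pos'],s['gripper_width'],s['wrist_force'])
snap('wrist','w3.png')
fit('wrist','spindle',SPIN,[.568,-.242],[.567,-.24,.03])
for t in ['spool','spindle_seat','mirror_post','mirror','station']:
    print(t,[(np.array(d['centre']).round(4).tolist(),round(d['confidence'],2)) for d in r.place_of('wrist',t)][:3])
    for d in r.cut_out('wrist',t)[:2]:
        a=np.argwhere(d['pixels']);print(a.min(0),a.max(0),len(a))
```

```text
8.05 [ 0.5    -0.211   0.1876] 0.4802399408353618 [-0.265  -0.5676 -0.3958]
spool [([0.499, 0.0483, -0.003], 0.86), ([0.4991, -0.2126, 0.1819], 0.69), ([0.5692, -0.2423, 0.0021], 0.63)]
[213 280] [303 360] 3770
[166 518] [206 571] 1693
spindle_seat []
[214 270] [234 300] 361
mirror_post [([0.519, -0.4247, 0.1237], 0.92)]
[225  73] [300 116] 568
mirror []
[225  72] [301 117] 582
station [([0.579, -0.4044, -0.0029], 0.94)]
[140  43] [301 187] 8610
[224  72] [301 117] 690
```

View pics/w3.png

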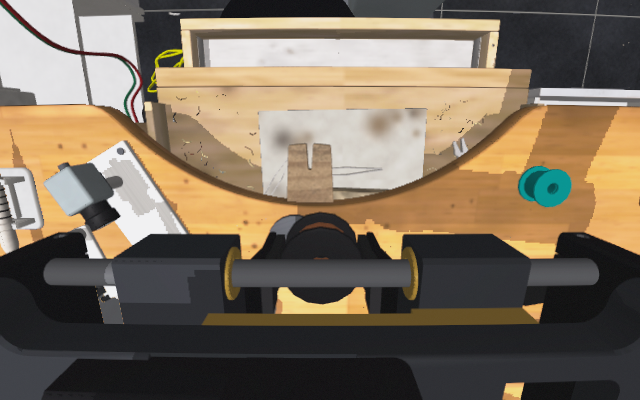

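>>> carry_out --steps '[[[-2,0.5,0],0],[[-4.5,1.2,0],0],[[-6.5,1.6,0],0],[[-6.8,1.6,0],0],[[-6.8,1.6,0],0],[[-6.8,1.6,0],0]]'

```text
time_s: 9.25
tcp_pos: [0.567, -0.1954, 0.1875]
ee_rot: [[-1.0, -0.001, 0.001], [-0.001, 1.0, 0.001], [-0.001, 0.001, -1.0]]
wrist_force: [0.6, -0.9, -1.3]
gripper_width: 0.479
```

Run:
```python
from h import *
s=r.sense();print(s['time_s'],s['tcp_pos'],s['gripper_width'],s['wrist_force'])
im=snap('wrist','w4.png')
fit('wrist','spindle',SPIN,[.568,-.242],[.567,-.24,.03])
for t in ['spool','spindle_seat','mirror_post','mirror','station']:
    print(t,[(np.array(d['centre']).round(4).tolist(),round(d['confidence'],2)) for d in r.place_of('wrist',t)][:3])
p=s['tcp_pos']
for c in [(.568,-.2425),(.566,-.240)]: print(proj('wrist',[[*c,.0],[*c,.047],[*c,.088]]))
print(proj('wrist',np.array([[p[0]-.0008,p[1],.2],[p[0]-.0008,p[1],.21]])))
v=im[130:330,140:400,::-1].copy()
cv2.imwrite('pics/w4c.png',cv2.resize(v,None,fx=3,fy=3,interpolation=cv2.INTER_CUBIC))
```

```text
9.25 [ 0.567  -0.1954  0.1875] 0.4793493654593655 [ 0.575  -0.9287 -1.33  ]
wrist spindle [ 0.568  -0.2443] IoU 0.977
spool [([0.497, 0.0492, -0.0039], 0.9), ([0.5685, -0.1985, 0.1802], 0.71)]
spindle_seat [([0.5684, -0.2397, 0.0463], 0.8), ([0.5771, -0.4059, 0.0004], 0.53)]
mirror_post [([0.5212, -0.4242, 0.1241], 0.86)]
mirror [([0.5789, -0.4058, -0.0017], 0.79)]
station [([0.5777, -0.4021, -0.0024], 0.9), ([0.5814, -0.4047, -0.0001], 0.58)]
[[282.1698 186.0933]
 [276.555  195.1066]
 [270.1265 205.4336]]
[[284.2185 184.4428]
 [278.893  193.2296]
 [272.7924 203.3025]]
[[323.09   256.2358]
 [323.246  264.5499]]
```

View pics/w4c.png

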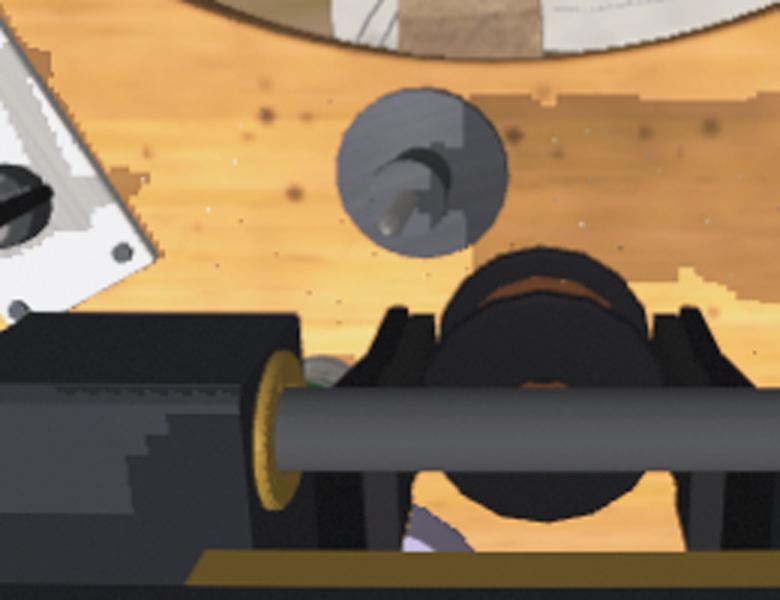

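Run:
```python
from h import *
p=np.array(r.sense()['tcp_pos'])
for dx in (-.002,0,.002):
    c=p[:2]+[dx,0]
    for z in (.1797,.2097):
        q=proj('wrist',circ(c,.022,z));print(dx,z,q.min(0),q.max(0))
```

```text
-0.002 0.1797 [286.6428 206.298 ] [359.0297 273.7949]
-0.002 0.2097 [280.2285 222.4236] [366.2808 300.9235]
0 0.1797 [286.7382 209.5656] [358.9135 276.6631]
0 0.2097 [280.3663 226.274 ] [366.1151 304.2098]
0.002 0.1797 [286.8332 212.8139] [358.7976 279.5144]
0.002 0.2097 [280.5034 230.0968] [365.9502 307.4725]
```

>>> carry_out --steps '[[[0,-2,0],0],[[0,-4,0],0],[[-0.1,-4.7,2],0],[[-0.1,-4.7,5],0],[[-0.1,-4.7,7.5],0],[[-0.1,-4.7,8.5],0],[[-0.1,-4.7,8.5],0],[[-0.1,-4.7,8.5],0]]'

```text
time_s: 10.4
tcp_pos: [0.5673, -0.2422, 0.1024]
ee_rot: [[-1.0, -0.001, -0.0], [-0.001, 1.0, 0.001], [0.0, 0.001, -1.0]]
wrist_force: [-0.5, 0.3, -0.8]
gripper_width: 0.478
```

Run:
```python
from h import *
s=r.sense();print(s['time_s'],s['tcp_pos'],s['gripper_width'],s['wrist_force'])
snap('scene','s5.png');a=snap('top','t5.png')
for n in('scene','top'):
  print(n,[ (d['centre'],d['confidence']) for d in r.place_of(n,'spool')])
  u=proj(n,[[.5675,-.2425,.09]])[0].astype(int);print(u)
  v=cv2.imread('pics/'+('s5.png' if n=='scene' else 't5.png'))[max(u[1]-40,0):u[1]+40,u[0]-50:u[0]+50]
  cv2.imwrite(f'pics/c5{n}.png',cv2.resize(v,None,fx=6,fy=6,interpolation=cv2.INTER_CUBIC))
```

```text
10.4 [ 0.5673 -0.2422  0.1024] 0.4783738827921979 [-0.4666  0.3194 -0.841 ]
scene [([0.4934, 0.0517, 0.0014], 0.7), ([0.5683, -0.2402, 0.0935], 0.66), ([0.5776, -0.4012, -0.002], 0.19)]
[330 194]
top []
[328 203]
```

View pics/c5scene.png

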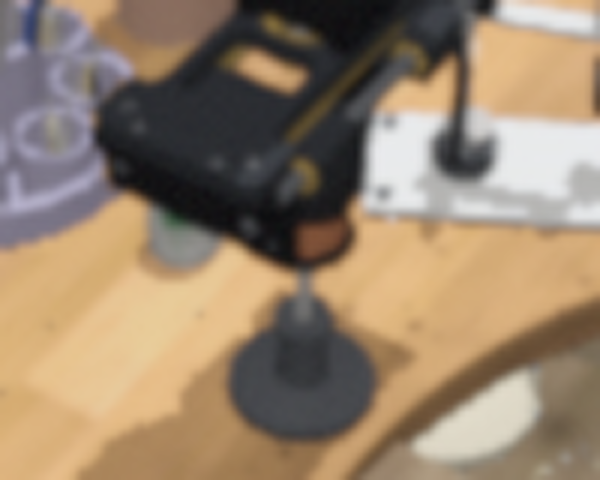

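The held spool is just above the pin in the scene crop, with no visible offset. Next I go down in a small guarded step.

>>> carry_out --steps '[[[0,0,0.5],0],[[0,0,0.8],0],[[0,0,1.1],0],[[0,0,1.4],0],[[0,0,1.6],0],[[0,0,1.6],0]]'

```text
time_s: 11.2
tcp_pos: [0.5686, -0.2422, 0.0856]
ee_rot: [[-1.0, -0.001, 0.0], [-0.001, 1.0, 0.001], [-0.0, 0.001, -1.0]]
wrist_force: [-0.1, -0.3, -1.9]
gripper_width: 0.481
```

>>> carry_out --steps '[[[0,0,0.5],0],[[0,0,1],0],[[0,0,1.5],0],[[0,0,2],0],[[0,0,2.4],0],[[0,0,2.7],0],[[0,0,2.7],0],[[0,0,2.7],0]]'

```text
time_s: 12.0
tcp_pos: [0.5687, -0.2422, 0.0588]
ee_rot: [[-1.0, -0.001, 0.0], [-0.001, 1.0, 0.001], [-0.0, 0.001, -1.0]]
wrist_force: [0.4, -0.4, -0.6]
gripper_width: 0.479
```

>>> carry_out --steps '[[[0,0,0.2],0],[[0,0,0.3],0],[[0,0,0.4],0],[[0,0,0.5],0],[[0,0,0.5],0]]'

```text
time_s: 12.5
tcp_pos: [0.5688, -0.2423, 0.0547]
ee_rot: [[-1.0, -0.002, 0.001], [-0.002, 1.0, 0.0], [-0.001, 0.0, -1.0]]
wrist_force: [-2.0, 1.2, 5.0]
gripper_width: 0.483
```

Contact at the expected height (.0548). I let go and rise.

>>> carry_out --steps '[[[0,0,0],0],[[0,0,0],0],[[0,0,0],0],[[0,0,0],0],[[0,0,0],0],[[0,0,0],0]]' --gripper 1

```text
time_s: 13.1
tcp_pos: [0.5688, -0.2423, 0.0546]
ee_rot: [[-1.0, -0.002, 0.001], [-0.002, 1.0, 0.0], [-0.001, 0.0, -1.0]]
wrist_force: [1.0, 0.1, 0.0]
gripper_width: 0.936
```

>>> carry_out --steps '[[[0,0,-1],0],[[0,0,-3],0],[[0,0,-6],0],[[0,0,-10],0],[[0,0,-13],0],[[0,0,-13.5],0],[[0,0,-13.5],0]]'

```text
time_s: 13.8
tcp_pos: [0.5693, -0.2423, 0.1916]
ee_rot: [[-1.0, -0.002, 0.004], [-0.002, 1.0, 0.0], [-0.004, 0.0, -1.0]]
wrist_force: [0.3, 0.2, -0.4]
gripper_width: 1.002
```

Run:
```python
from h import *
s=r.sense();print(s['time_s'],s['tcp_pos'],s['gripper_width'],s['wrist_force'])
SEAT=[[(.022,.047),(.022,.077)]]
im=snap('wrist','w6.png')
for n in ['wrist','scene']:
  if n=='scene':r.capture(n)
  print([(np.array(d['centre']).round(4).tolist(),round(d['confidence'],2)) for d in r.place_of(n,'spool')])
  fit(n,'spool',SEAT,[.568,-.2425],[.568,-.2425,.06])
  for t in ['mirror_post','mirror','station']:
    print(t,[(np.array(d['centre']).round(4).tolist(),round(d['confidence'],2)) for d in r.place_of(n,t)][:1])
```

```text
13.8 [ 0.5693 -0.2423  0.1916] 1.0022210188359695 [ 0.3412  0.1552 -0.4346]
[([0.4949, 0.0503, -0.001], 0.71), ([0.5708, -0.2444, 0.0468], 0.57), ([0.6637, -0.2915, 0.0], 0.38), ([0.5791, -0.4048, -0.0042], 0.26)]
wrist spool [ 0.5659 -0.2431] IoU 0.889
mirror_post [([0.5221, -0.4213, 0.1274], 0.84)]
mirror [([0.5794, -0.4044, 0.0015], 0.75)]
station [([0.5794, -0.4008, -0.001], 0.69)]
[([0.494, 0.05, 0.0028], 0.9), ([0.5677, -0.2425, 0.0423], 0.8)]
scene spool [ 0.5712 -0.2443] IoU 0.745
mirror_post [([0.524, -0.4237, 0.1192], 0.64)]
mirror [([0.5756, -0.4033, -0.0032], 0.66)]
station [([0.5771, -0.4033, 0.0022], 0.92)]
```

View pics/w6.png

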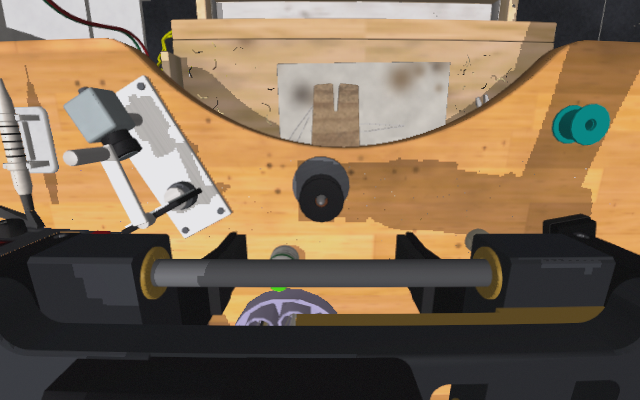

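Spool sits on the seat with the pin showing in its bore at (321,201); post tip near (70,157), crank running to (145,222). Now check joint 6 and the grey box height before going to the post.

Run:
```python
from h import *
s=r.sense();print(s['joints'])
for z in (0,.05,.1,.15,.2,.25):
    P=ray('top',[[428,182],[511,187],[432,93]],z);print(z,P[:,:2].ravel(),proj('scene',P).round().ravel())
rows([(.5215,-.35,.2),(.5215,-.423,.2)],[-170,-162])
v=cv2.imread('pics/scene0.png')[80:230,280:480]
cv2.imwrite('pics/box.png',cv2.resize(v,None,fx=4,fy=4,interpolation=cv2.INTER_CUBIC))
```

```text
[ -8.1103  22.7492  -3.3633  -0.0316 -63.881  -81.7669]
0 [ 0.6363 -0.4875  0.6294 -0.693   0.8622 -0.4995] [353. 161. 385. 130. 298. 135.]
0.05 [ 0.6281 -0.473   0.6215 -0.6676  0.8421 -0.4844] [354. 151. 386. 122. 299. 127.]
0.1 [ 0.6199 -0.4585  0.6137 -0.6422  0.8219 -0.4692] [355. 141. 386. 113. 301. 118.]
0.15 [ 0.6117 -0.4439  0.6058 -0.6167  0.8017 -0.454 ] [357. 130. 387. 103. 303. 108.]
0.2 [ 0.6034 -0.4294  0.598  -0.5913  0.7815 -0.4389] [358. 118. 387.  92. 305.  97.]
0.25 [ 0.5952 -0.4149  0.5901 -0.5659  0.7613 -0.4237] [359. 104. 388.  81. 307.  85.]
5 [[[1.58,-3.59,-0.36],-3.3],[[3.16,-7.17,-0.71],-6.6],[[4.74,-10.76,-1.07],-9.9],[[4.75,-14.41,-1.07],-13.9],[[4.75,-18.06,-1.07],-17.9]]
```

View pics/box.png

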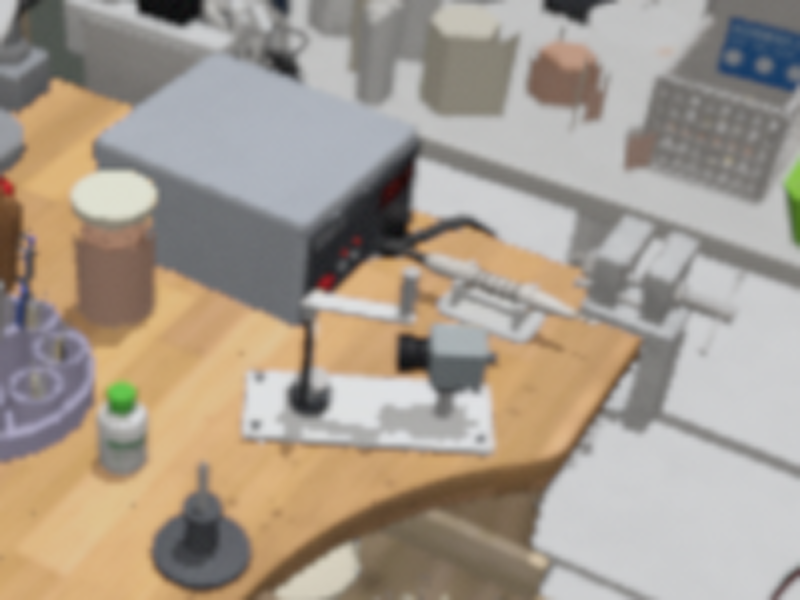

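Box top is about .12 m high, at (.616,-.453): the gripper's body stays above it. I move over the post.

>>> carry_out --steps '[[[1.6,-3.6,-0.5],-3.3],[[3.2,-7.2,-1],-6.6],[[4.7,-10.8,-1.2],-9.9],[[4.7,-14.4,-1.2],-13.9],[[4.7,-18,-1.2],-17.9],[[4.7,-18,-1.2],-17.9],[[4.7,-18,-1.2],-17.9]]'

```text
time_s: 15.1
tcp_pos: [0.5215, -0.4229, 0.2006]
ee_rot: [[-0.952, -0.307, -0.001], [-0.307, 0.952, 0.001], [0.0, 0.001, -1.0]]
wrist_force: [0.0, 0.7, -0.9]
gripper_width: 0.999
```

Run:
```python
from h import *
s=r.sense();print(s['time_s'],s['tcp_pos'],s['joints'])
r.capture('wrist')
for t in ['mirror_post','mirror','station']:
    print(t,[(np.array(d['centre']).round(4).tolist(),round(d['confidence'],2)) for d in r.place_of('wrist',t)][:2])
for d in r.cut_out('wrist','mirror_post')[:1]:
    a=np.argwhere(d['pixels']);print(a.min(0),a.max(0),len(a))
print(proj('wrist',[[.5215,-.423,.142],[.5215,-.423,.106]]))
rows([(.5215,-.423,.2),(.5215,-.423,.109)],[-162,-162])
```

```text
15.1 [ 0.5215 -0.4229  0.2006] [-25.2904  27.4318   5.8957  -0.051  -68.5307 -46.8144]
mirror_post [([0.5201, -0.4228, 0.1249], 0.87)]
mirror [([0.5799, -0.4057, -0.0005], 0.74)]
station [([0.581, -0.4042, -0.0027], 0.92)]
[199 292] [258 352] 1697
[[320.6164 217.4754]
 [320.6235 205.4097]]
4 [[[0.14,-0.13,0.16],0.1],[[0.14,-0.13,3.2],0.1],[[0.14,-0.14,6.23],0.1],[[0.14,-0.14,9.26],0.1]]
```

>>> carry_out --steps '[[[0,0,3],0],[[0,0,6],0],[[0,0,8],0],[[0,0,8.9],0],[[0,0,8.9],0],[[0,0,8.9],0]]'

```text
time_s: 15.95
tcp_pos: [0.5233, -0.4215, 0.114]
ee_rot: [[-0.95, -0.311, 0.002], [-0.311, 0.95, -0.001], [-0.002, -0.002, -1.0]]
wrist_force: [0.4, -0.1, -0.7]
gripper_width: 0.999
```

>>> carry_out --steps '[[[0,0,0],0],[[0,0,0],0],[[0,0,0],0],[[0,0,0],0],[[0,0,0],0],[[0,0,0],0],[[0,0,0],0],[[0,0,0],0],[[0,0,0],0],[[0,0,0],0],[[0,0,0],0],[[0,0,0],0]]' --gripper -1

```text
time_s: 17.15
tcp_pos: [0.5232, -0.4216, 0.1139]
ee_rot: [[-0.95, -0.311, 0.002], [-0.311, 0.95, -0.001], [-0.002, -0.002, -1.0]]
wrist_force: [0.3, -0.4, -0.6]
gripper_width: 0.127
```

```bash
cat >> h.py <<'E'
def arc(hinge,dang,R=.06,post=None,step=6):
    """turn the held post clockwise by dang deg about hinge; tool turns with it"""
    s=r.sense();p0=np.array(s['tcp_pos']);Rm=np.array(s['ee_rot']);hinge=np.array(hinge)
    v=p0[:2]-hinge;n=int(np.ceil(abs(dang)/step));out=[]
    for k in range(1,n+1):
        a=-np.radians(dang*k/n);q=hinge+[np.cos(a)*v[0]-np.sin(a)*v[1],np.sin(a)*v[0]+np.cos(a)*v[1]]
        out.append([[round(float(x),2) for x in Rm.T@np.r_[q-p0[:2],0]*100],round(dang*k/n,1)])
    print(len(out),str(out).replace(' ',''))
E
python3 - <<'E'
from h import *
s=r.sense();print(s['time_s'],s['tcp_pos'],s['gripper_width'],s['wrist_force'],s['moment'])
arc([.5795,-.4045],30)
E
```

```text
17.15 [ 0.5232 -0.4216  0.1139] 0.12730539134736696 [ 0.2544 -0.4336 -0.5991] [-0.1379 -0.1432 -0.0305]
5 [[[-0.05,0.61,-0.0],6.0],[[-0.16,1.22,-0.0],12.0],[[-0.33,1.81,-0.0],18.0],[[-0.56,2.38,-0.0],24.0],[[-0.85,2.92,-0.0],30.0]]
```

Post is held (11 mm opening). Turning the first 30°.

>>> carry_out --steps '[[[0,0.3,0],3],[[-0.1,0.6,0],6],[[-0.1,0.9,0],9],[[-0.2,1.2,0],12],[[-0.2,1.5,0],15],[[-0.3,1.8,0],18],[[-0.4,2.1,0],21],[[-0.6,2.4,0],24],[[-0.7,2.7,0],27],[[-0.9,2.9,0],30],[[-0.9,2.9,0],30],[[-0.9,2.9,0],30]]'

```text
time_s: 18.35
tcp_pos: [0.5222, -0.3915, 0.1139]
ee_rot: [[-0.979, 0.205, 0.001], [0.205, 0.979, -0.001], [-0.001, -0.001, -1.0]]
wrist_force: [-2.4, -2.0, 0.3]
gripper_width: 0.125
```

Run:
```python
from h import *
s=r.sense();print(s['time_s'],s['tcp_pos'],s['gripper_width'],s['wrist_force'],s['joints'])
for n in ('wrist','scene'):
    r.capture(n)
    for t in ['mirror_post','mirror','station','spool']:
        print(n,t,[(np.array(d['centre']).round(4).tolist(),round(d['confidence'],2)) for d in r.place_of(n,t)][:2])
arc([.5795,-.4045],20)
```

```text
18.35 [ 0.5222 -0.3915  0.1139] 0.12476227147453083 [-2.3851 -2.0276  0.338 ] [-22.6676  29.6515  -3.5949   0.0449 -56.6762 -79.1718]
wrist mirror_post [([0.5186, -0.3891, 0.1245], 0.63)]
wrist mirror [([0.5798, -0.4047, 0.0014], 0.58)]
wrist station [([0.5779, -0.4037, -0.0033], 0.66)]
wrist spool [([0.5707, -0.2461, 0.0475], 0.84)]
scene mirror_post [([0.6249, 0.0677, 0.0006], 0.71), ([0.5273, -0.3906, 0.1171], 0.69)]
scene mirror [([0.5745, -0.4051, 0.0008], 0.76), ([0.5732, -0.4019, 0.0002], 0.66)]
scene station [([0.5764, -0.4042, -0.0011], 0.66)]
scene spool [([0.4946, 0.0508, 0.0006], 0.71), ([0.5674, -0.2432, 0.0434], 0.61)]
4 [[[-0.03,0.51,-0.0],5.0],[[-0.11,1.02,-0.0],10.0],[[-0.23,1.52,-0.0],15.0],[[-0.4,2.0,-0.0],20.0]]
```

>>> carry_out --steps '[[[0,0.3,0],2.5],[[0,0.5,0],5],[[-0.1,0.8,0],7.5],[[-0.1,1,0],10],[[-0.2,1.3,0],12.5],[[-0.2,1.5,0],15],[[-0.3,1.8,0],17.5],[[-0.4,2,0],20],[[-0.4,2,0],20],[[-0.4,2,0],20]]'

```text
time_s: 19.85
tcp_pos: [0.5304, -0.3726, 0.1139]
ee_rot: [[-0.85, 0.527, 0.001], [0.527, 0.85, -0.001], [-0.002, -0.0, -1.0]]
wrist_force: [-3.5, -1.6, -0.1]
gripper_width: 0.124
```

Run:
```python
from h import *
s=r.sense();print(s['time_s'],s['tcp_pos'],s['gripper_width'],s['wrist_force'])
# plate edges from the initial top picture: white plate threshold near the station
im=cv2.imread('pics/top0.png').astype(int)
m=((im.min(2)>170)&(im.max(2)-im.min(2)<25)).astype(np.uint8); k=np.zeros_like(m);k[170:270,365:440]=m[170:270,365:440]
n,l,st,_=cv2.connectedComponentsWithStats(k);i=1+np.argmax(st[1:,4]);print(st[i])
pts=np.argwhere(l==i)[:,::-1]
W=ray('top',pts,.008)[:,:2]
b=cv2.minAreaRect((W*1000).astype(np.float32));B=cv2.boxPoints(b)/1000;print(b);
e=B[np.argsort([np.linalg.norm(B[j]-B[(j+1)%4]) for j in range(4)])[-1]]
for j in range(4):print(B[j],np.degrees(np.arctan2(*(B[(j+1)%4]-B[j])[::-1])),np.linalg.norm(B[(j+1)%4]-B[j]))
r.capture('wrist')
for t in ['mirror_post','mirror','spool']:
    print(t,[(np.array(d['centre']).round(4).tolist(),round(d['confidence'],2)) for d in r.place_of('wrist',t)][:2])
```

```text
19.85 [ 0.5304 -0.3726  0.1139] 0.12427009215688432 [-3.5255 -1.6042 -0.1449]
[374 182  50  49 822]
((564.1680297851562, -417.9632263183594), (131.37548828125, 79.10873413085938), 27.94133949279785)
[ 0.4876 -0.4138] -62.058666 0.0791087
[ 0.5247 -0.4837] 27.941338 0.13137552
[ 0.6407 -0.4221] 117.9413 0.079108715
[ 0.6037 -0.3522] -152.05865 0.13137557
mirror_post [([0.5275, -0.3727, 0.1207], 0.74), ([0.5794, -0.405, -0.0034], 0.17)]
mirror [([0.5793, -0.404, 0.0001], 0.93)]
spool [([0.5714, -0.2459, 0.0486], 0.66)]
```

Run:
```python
from h import *
from scipy.optimize import least_squares
P=np.array([[.5232,-.4216],[.5222,-.3915],[.5304,-.3726]])
f=least_squares(lambda q:np.hypot(*(P-q[:2]).T)-q[2],[.579,-.404,.06]);print(f.x)
S=np.array([.5685,-.2423])
for H in [f.x[:2],(.5794,-.4045),(.577,-.404)]:
    az=lambda p:np.degrees(np.arctan2(*(p-np.array(H))[::-1]))%360
    a0,a1,s=az(P[0]),az(P[2]),az(S)
    for cam in (a0+10,208.): print(H,a0,a1,'spool',s,'target post',(cam+s)/2-10,'more',a1-((cam+s)/2-10))
arc([.5794,-.4045],6,step=2)
```

```text
[ 0.5785 -0.4047  0.0578]
[ 0.5785 -0.4047] 196.99787226906753 146.2838219548346 spool 93.52261328766491 target post 140.2602427783662 more 6.023579176468388
[ 0.5785 -0.4047] 196.99787226906753 146.2838219548346 spool 93.52261328766491 target post 140.76130664383246 more 5.522515311002138
(0.5794, -0.4045) 196.92345615135102 146.93505137322416 spool 93.84455255692292 target post 140.38400435413698 more 6.551047019087179
(0.5794, -0.4045) 196.92345615135102 146.93505137322416 spool 93.84455255692292 target post 140.92227627846145 more 6.012775094762702
(0.577, -0.404) 198.1148639991403 146.02713230506066 spool 93.0090679651394 target post 140.56196598213984 more 5.4651663229208225
(0.577, -0.404) 198.1148639991403 146.02713230506066 spool 93.0090679651394 target post 140.50453398256968 more 5.522598322490978
3 [[[-0.01,0.2,-0.0],2.0],[[-0.02,0.41,-0.0],4.0],[[-0.04,0.61,-0.0],6.0]]
```

Every estimate calls for 5.5–6.5° more, so I turn 6°.

>>> carry_out --steps '[[[0,0.2,0],2],[[0,0.4,0],4],[[0,0.6,0],6],[[0,0.6,0],6],[[0,0.6,0],6],[[0,0.6,0],6],[[0,0.6,0],6]]'

```text
time_s: 20.75
tcp_pos: [0.5337, -0.3679, 0.114]
ee_rot: [[-0.79, 0.614, 0.002], [0.614, 0.79, -0.002], [-0.003, 0.0, -1.0]]
wrist_force: [-0.3, -4.6, -2.4]
gripper_width: 0.128
```

Run:
```python
from h import *
from scipy.optimize import least_squares
s=r.sense();p=np.array(s['tcp_pos']);print(s['time_s'],p,s['gripper_width'],s['wrist_force'])
P=np.array([[.5232,-.4216],[.5222,-.3915],[.5304,-.3726],p[:2]])
f=least_squares(lambda q:np.hypot(*(P-q[:2]).T)-q[2],[.579,-.404,.06]);print(f.x)
S=np.array([.5685,-.2423])
for H in [f.x[:2],(.5794,-.4045),(.577,-.404)]:
    az=lambda q:np.degrees(np.arctan2(*(q-np.array(H))[::-1]))%360
    print(az(P[3]), 'more',[round(az(P[3])-((c+az(S))/2-10),2) for c in(az(P[0])+10,208.)])
snap('wrist','w7.png')
for n in ('wrist','scene','top'):
  if n!='wrist': r.capture(n)
  for t in ['mirror_post','mirror','spool','spindle_seat']:
    print(n,t,[(np.array(d['centre']).round(4).tolist(),round(d['confidence'],2)) for d in r.place_of(n,t)][:2])
```

```text
20.75 [ 0.5337 -0.3679  0.114 ] 0.12776645884228074 [-0.264  -4.634  -2.3529]
[ 0.5791 -0.4047  0.0584]
140.98466037426817 more [np.float64(0.72), np.float64(0.12)]
141.3312343358628 more [np.float64(0.95), np.float64(0.41)]
140.2035163166787 more [np.float64(-0.36), np.float64(-0.3)]
wrist mirror_post [([0.5311, -0.366, 0.1262], 0.62)]
wrist mirror [([0.578, -0.4062, -0.0003], 0.88), ([0.5332, -0.3685, 0.1259], 0.64)]
wrist spool [([0.5694, -0.2464, 0.0482], 0.59)]
wrist spindle_seat []
scene mirror_post [([0.5373, -0.3689, 0.1191], 0.57)]
scene mirror [([0.5721, -0.4011, -0.0027], 0.65)]
scene spool [([0.5696, -0.246, 0.045], 0.5)]
scene spindle_seat [([0.5681, -0.2412, 0.0449], 0.8)]
top mirror_post []
top mirror [([0.5721, -0.245, -0.0037], 0.66), ([0.6331, 0.0697, 0.0039], 0.35)]
top spool [([0.5673, -0.2417, 0.0471], 0.61), ([0.4996, 0.0479, 0.0033], 0.52)]
top spindle_seat [([0.562, -0.2409, 0.0478], 0.59)]
```

View pics/w7.png

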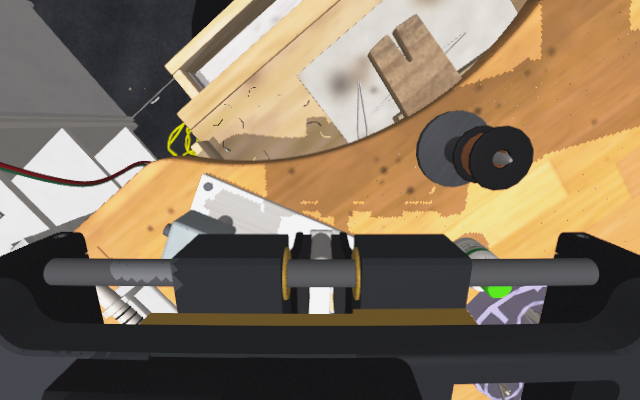

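The post is between the pads at (320,245), the spool sits on the pin at (500,158), and the remaining angle error is about 0.3–0.9°. I hold briefly and hand in.

>>> carry_out --steps '[[[0,0,0],0],[[0,0,0],0],[[0,0,0],0],[[0,0,0],0],[[0,0,0],0],[[0,0,0],0]]'

```text
time_s: 22.1
tcp_pos: [0.5338, -0.3678, 0.114]
ee_rot: [[-0.79, 0.614, 0.002], [0.614, 0.79, -0.001], [-0.003, 0.0, -1.0]]
wrist_force: [-0.7, -4.1, -2.5]
gripper_width: 0.13
```

Run:
```python
from h import *
s=r.sense();print(s['time_s'],s['tcp_pos'],s['gripper_width'],s['wrist_force'])
print(r.finish_job())
```

```text
22.1 [ 0.5338 -0.3678  0.114 ] 0.13011300921536642 [-0.7175 -4.1395 -2.4854]
the job is handed in; nothing more can be done
None
```

I put the black spool on the spindle pin and let go of it. I then gripped the crank post, turned the mirror about 56° and handed the job in at 22.1 s, still holding the post. No verdict was reported.

- **Spool:** it touched the seat at the expected height, with about 5 N of contact. Later pictures show it on the seat with the pin through its bore.
- **Mirror angle:** with the hinge position and station heading estimated several ways, the remaining error comes out between -0.4° and +0.95°, against a tolerance of about 2°.
- **Hold:** the tool stayed still to 0.1 mm over the last 0.6 s, with the gripper closed on the post and about 4 to 5 N at the wrist.
- **Disagreement:** the networks put the hinge 3 to 7 mm apart depending on the camera. From the arc the tool traced, I got (0.579, -0.405), which matches the wrist camera.
- **Not checked:** I did not re-measure the bottle, pot and block at the end. The arm kept clear of them, and I saw no unexpected contact forces.

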